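# Tighten the slit lamp's lens lock ring with a pin spanner

### The arm

A 7-joint arm with a two-finger parallel gripper is mounted at the origin on the work surface. World frame = base frame: x ahead of the robot, y to its left, z up, the work surface at z = 0. Lengths are in m, angles in rad, forces in N, time in s.
With the tool pointing down it reaches from about 0.425 to 0.975 m from the base axis. Payload 16.7 kg.
Tool frame: the origin (TCP) lies at the centre of the arm's flange, where the gripper is bolted on; the fingertips stand 173 mm ahead of it and the grasp point (between the pads) lies 155 mm ahead of it; z points along the fingers, x is the direction in which the jaws open and shut, and the axes are right-handed (so a half turn about z gives the same grasp; the last joint's range is limited). The gripper opens to 85 mm and grips with 20 to 120 N. Pads are 22 mm wide; open, the fingers measure 114 mm over their backs; the gripper's body (76 mm by 85 mm) begins 54 mm behind the grasp point. The pads swing forward as they close: fully open they stand 13 mm farther back than shut.
Start: joints at [-1.486, 0.426, 0.074, 1.606, -0.034, 1.111, -0.067], TCP at [0.156, 0.657, 0.405] pointing down, gripper open.
Joint ranges: [-2.85, 2.85], [-0.5, 2.14], [-1.23, 1.37], [0.21, 2.46], [-1.02, 4.16], [0.16, 2.05], [-2.73, 2.73]. Speed limits (rad/s): [1.89, 1.89, 2.39, 2.39, 3.01, 3.01, 3.01].

### API

Orientations are given as a rotation vector (axis times angle).
In Python, from workcell import env, capture, calibration gives the robot as it stands.
- The arm moves only by the tool arm_command, never from a script. Its argument "series" is a list of rows, each an object of numbers: "x", "y", "z": the shift along the tool's x, y, z in cm; "wx", "wy", "wz": the turn, a rotation vector about the tool's x, y, z in degrees. A call has 1 to 8 rows; each row shifts and turns the commanded pose from where the row before left it, along the tool's axes as they then stand; what a row does not reach is not made up. A row lasts 1/8 s, in which the tool goes at most 62.5 mm and 10.7 degrees, less where a joint would pass 70% of its speed; a pose out of reach is approached as far as the arm can. A call with a gripper value outside its range is refused whole. "jaw" is the gripper's target within -1 to 1 (shut at 1, half-way at 0, fully open at -1), set as the call begins (left out, the last holds). The fingers move at their own pace and stop on an object; "squeeze" is the grip in N (left out, the last holds). Time passes only in rows, so rows that do not move let the fingers close. It gives the time, the measured TCP pose, the force and the opening at its end, in the units of the state.
- env.observe(): the state, without advancing time (a new reading comes with each control period).
- capture(name): name is "side" or "top"; returns the picture (384x512x3 uint8, red, green, blue); there is no depth.
- calibration(name): a dict with "fx", "fy", "cx", "cy" (pixels), "distortion" ([k1, k2, p1, p2, k3] as OpenCV has them; the pictures are not rectified), "eye" and "rotation" of the camera in the world. Camera axes: x right, y up, looking along -z (the intrinsics and any distortion apply to the point x, -y, -z); pixel columns grow to the right and rows downward; lengths in m; the calibration is good to about 2 mm. A picture is of the moment at which its call begins. calibration takes no time and is no camera call.
- env.job_done(): hands the job in, once; it reports no verdict.
The state is a dict: "t": time; "joint_pos": joint angles; "qvel": joint speeds; "tau": joint torques, N m; "eef_pos": TCP position; "tool_rot": TCP orientation; "contact_force": force on the tool from outside, world axes, zero at the start; "wrist_torque": the same for the moment, N m; "finger_gap": finger opening in m.
Only numpy, scipy, OpenCV 4.12 (cv2) and the standard library are available. Lean on these libraries where they do the work, as an engineer would, in place of code of your own. Each camera call takes 0.05 s, during which the arm holds its last target.

### The job

The lens lock ring on top of the slit lamp's projection head has worked loose. Take the pin spanner from its blue stand, seat both prongs fully in the ring's two holes, and gently tighten the ring clockwise until it comes up against its stop, without forcing anything or touching the lens. Then put the spanner back upright in its stand with both prongs in the pockets, and leave the other things alone.

Things in the scene. Friction and masses are not known exactly. Their poses are not given: they have to be found in the camera images.
- head: Black upright projection head on a grey 110 x 96 mm cradle plate, fixed to the table at a place and yaw that vary (it may be on either side). Origin on the table under the ring's vertical axis; z up; x and y along the plate's long and short sides. The upright barrel is 72 mm in diameter (82 mm at its foot).
- ring_face (a point): Centre of the aluminium lock ring's top face, 90 mm above the table, on its vertical axis; axes as the head's. Ring 64 mm in outer diameter, 29 mm in bore, knurled rim; it does not rise or sink as it turns. Two holes opposite each other, centres 22 mm from the axis, 8.7 mm wide along the rim and radially, 8 mm deep, straight sided, dark at the bottom.
- ring (a joint): Angle (rad) the ring is loose: 0 = tight on a slightly springy stop, growing anticlockwise from above; starts 0.5 to 0.9. Friction about 0.12 N m; it stays where left. The thread differs from head to head: the line through the holes stands at the head's yaw + this value + an unknown angle between -0.4 and +0.4 rad (constant during the job), which must be seen or felt.
- lens: Bluish glass lens, 27 mm in diameter, inside the ring's bore, its crown 6 mm below the ring's top face. Never to be touched. Origin on the axis at its underside, 81 mm above the table.
- stand: Blue stand for the spanner, 94 x 52 x 25 mm, fixed to the table at a place and yaw that vary. Origin under its centre, x along its long side. Two pockets 16 x 16 mm, 13 mm deep, lie at x = +22 and -22 mm.
- stand_top (a point): Centre of the stand's top face, 25 mm above the table; axes as the stand's.
- spanner_grip (a point): Centre of the pin spanner's upright red grip, 30 (x) by 16 (y) by 50 mm (z), to be pinched across its 16 mm. It is 42 mm above the prongs' tips and 25 mm above the top of the crossbar (64 x 22 x 10 mm) that it stands on. At the start it is upright in the stand, crossbar resting on the stand's top, prongs hanging in the pockets.
- spanner_mid (a point): The point midway between the prongs' tips, 42 mm below the grip's centre; spanner axes.
- prong_a (a point): Tip of the prong on the spanner's +x side.
- prong_b (a point): Tip of the prong on the spanner's -x side.
- spanner: The whole steel pin spanner, 67 mm tall, 0.12 to 0.24 kg; origin midway between the prongs' tips. Two round prongs 6 mm in diameter and 7 mm long, tapered tips, 44 mm apart (x = +22 and -22 mm), under the crossbar; x along the crossbar; the same when turned half round.
- dropper: White dropper bottle with a green cap, 32 mm across, 70 mm tall, standing loose; origin under its centre. Leave alone.
- tin: Round brass-coloured spare-bulb tin, 52 mm across, 42 mm tall, standing loose; origin under its centre. Leave alone.
- driver: Screwdriver with a yellow handle, 160 mm long, lying loose along its x; origin under its middle. Leave alone.
Not all that is in view belongs to the job. What is shaped like the spanner but yellow is not meant. There is more than one size of the head; the job needs the smaller.

How it is judged:
On the way, in this order (a step that is already met when the one before it is completed fails the run):
1. both prongs are seated (at least 4.5 mm deep) in the holes of the still loose ring (z of each of prong_a, prong_b in the frame of ring_face below -0.0045 m and horizontal distance between spanner_mid and ring_face below 0.004 m and angle between spanner_mid's own z axis and vertical below 0.1 rad and value of joint ring above 0.3 rad), for 0.1 s.
2. the ring is tight (within 0.05 rad of its stop) with both prongs still in its holes (z of each of prong_a, prong_b in the frame of ring_face below -0.003 m and horizontal distance between spanner_mid and ring_face below 0.004 m and angle between spanner_mid's own z axis and vertical below 0.1 rad and value of joint ring below 0.05 rad), for 0.1 s.
At the end, for the whole second after the job is handed in: the ring is within 0.06 rad of its stop; the spanner stands released and at rest in its stand, upright within 0.1 rad, within 12 mm of the stand's centre, both prongs at least 5 mm down in the pockets (value of joint ring below 0.06 rad and z of each of prong_a, prong_b in the frame of stand_top below -0.005 m and horizontal distance between spanner_mid and stand_top below 0.012 m and angle between spanner_mid's own z axis and vertical below 0.1 rad and linear speed of spanner below 0.02 m/s); the robot touches nothing.
It fails at once if the spanner is forced against the head or its ring with more than 40 N (contact force between spanner and head above 40 N).
It fails at once if the lens is touched (more than 0.5 N) (contact force between lens and anything else above 0.5 N).
It fails at once if the ring is turned looser than 1.2 rad (value of joint ring above 1.2 rad).
It fails at once if the dropper, tin or screwdriver is moved by more than 15 mm (distance of any of dropper, tin, driver from where it was at the start of the episode above 0.015 m).
It also fails if it takes over 72 s, if anything falls off the work surface, if the arm or the gripper's body presses on something with over 40 N, if the wrist force passes 120 N, or if a joint passes its speed limit or range.

## Working session

There is one attempt and no reset: what is moved stays moved. The work goes in short steps, Python scripts to look and compute and a tool call to move; the robot and the scene stay as the last step left them, time stands still between calls to the robot, and variables do not carry over. Pictures are saved under pics/ and viewed, and the job is handed in when it is done.

Besides the shell and the picture viewer there is one more tool, called as name(argument=value, ...) on one line, values as JSON. arm_command: Moves the arm, as the interface text tells. Its arguments: {"type":"object","properties":{"series":{"type":"array"},"jaw":{"type":"number"},"squeeze":{"type":"number"}},"required":["series"]}

```bash
ls; mkdir -p pics; python3 - <<'E'
from workcell import env,capture,calibration
import cv2
for n in("side","top"):
    c=calibration(n);print(n,c)
    cv2.imwrite(f"pics/{n}0.png",capture(n)[:,:,::-1])
print(env.observe())
E
```

```text
pics
side {'fx': 398.63168451578616, 'fy': 398.63168451578616, 'cx': 252.80730728208005, 'cy': 182.99109615933128, 'distortion': array([-0.04831461,  0.        ,  0.        ,  0.        ,  0.        ]), 'eye': array([ 0.37805328, -0.67659368,  0.50896992]), 'rotation': array([ 0.97749914, -0.15505143, -0.30683837])}
top {'fx': 445.35992568276396, 'fy': 445.35992568276396, 'cx': 254.62248935322015, 'cy': 197.72253754123756, 'distortion': array([-0.16737096,  0.        ,  0.        ,  0.        ,  0.        ]), 'eye': array([ 0.44635966, -0.0500488 ,  1.04364455]), 'rotation': array([ 0.1023036 , -0.13195219, -1.55408329])}
{'t': 0.1, 'joint_pos': array([-1.4865075 ,  0.42668354,  0.07388702,  1.60655467, -0.03410094,
        1.11079127, -0.0671109 ]), 'qvel': array([ 1.02498578e-03, -9.14740441e-04, -7.37582672e-06, -1.60732523e-03,
        1.00521985e-03,  7.96406208e-04, -2.78915091e-04]), 'tau': array([ 7.08327003e-03, -9.51543474e+01,  3.77094403e+00, -4.64398384e+01,
        1.96260656e-02,  6.65797488e-03, -5.85850994e-07]), 'eef_pos': array([0.15636496, 0.65646547, 0.40406698]), 'tool_rot': array([ 2.46480666e+00,  1.94660906e+00, -1.35048617e-03]), 'contact_force': array([ 0.3052603 ,  0.08196665, -0.25059709]), 'wrist_torque': array([ 0.02042335,  0.01793926, -0.04840921]), 'finger_gap': 0.08572822724367091}
```

View pics/side0.png

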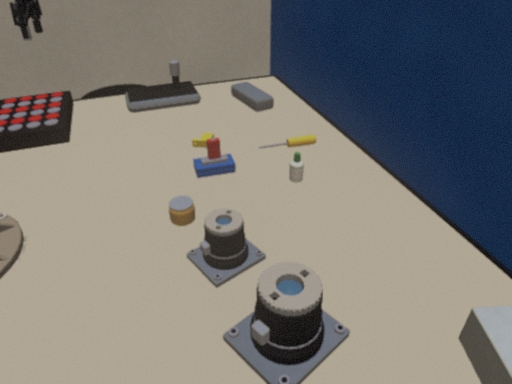

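View pics/top0.png

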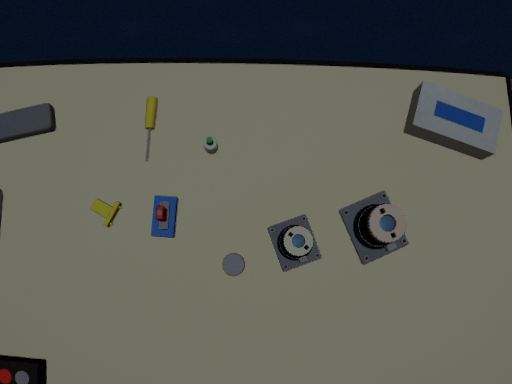

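Spanner candidates in the top view are the red-gripped one in the blue stand at (161,213) and the yellow lookalike lying at (106,211). Head candidates are the small one at (298,241) and the large one at (385,224). I choose red and small, and will check both in a close crop.

```bash
cat > h.py <<'E'
import numpy as np,cv2
from scipy.spatial.transform import Rotation as R
from workcell import env,capture,calibration
def cam(n):
    c=calibration(n);K=np.array([[c['fx'],0,c['cx']],[0,c['fy'],c['cy']],[0,0,1]]);return K,np.array(c['distortion']),np.array(c['eye']),R.from_rotvec(c['rotation']).as_matrix()
def ray(n,uv):
    K,D,e,M=cam(n);p=cv2.undistortPoints(np.array(uv,float).reshape(-1,1,2),K,D).reshape(-1,2)
    d=np.c_[p[:,0],-p[:,1],-np.ones(len(p))]@M.T
    return e,d/np.linalg.norm(d,axis=1)[:,None]
def onz(n,uv,z):
    e,d=ray(n,uv);return e+d*((z-e[2])/d[:,2])[:,None]
def proj(n,P):
    K,D,e,M=cam(n);q=(np.atleast_2d(P)-e)@M;q=q*[1,-1,-1]
    return cv2.projectPoints(q,np.zeros(3),np.zeros(3),K,D)[0].reshape(-1,2)
def tri(n1,u1,n2,u2):
    e1,d1=ray(n1,[u1]);e2,d2=ray(n2,[u2]);d1=d1[0];d2=d2[0]
    s=np.linalg.lstsq(np.c_[d1,-d2],e2-e1,rcond=None)[0]
    a=e1+s[0]*d1;b=e2+s[1]*d2;return (a+b)/2,np.linalg.norm(a-b)
def crop(im,x0,y0,w,h,s,f):
    cv2.imwrite(f,cv2.resize(im[y0:y0+h,x0:x0+w],None,fx=s,fy=s,interpolation=cv2.INTER_CUBIC))
E
python3 - <<'E'
from h import *
t=cv2.imread('pics/top0.png');s=cv2.imread('pics/side0.png')
g=lambda i:(255*(i/255.)**.6).astype('uint8')
def up(i,x,y):return cv2.resize(g(i)[y:y+64,x:x+64],(380,290) if 0 else (290,290),interpolation=cv2.INTER_CUBIC)
cv2.imwrite('pics/c0.png',np.vstack([np.hstack([up(t,266,210),up(t,132,184)]),np.hstack([up(s,192,200),up(s,182,130)])]))
E
```

```text
(no output)
```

View pics/c0.png

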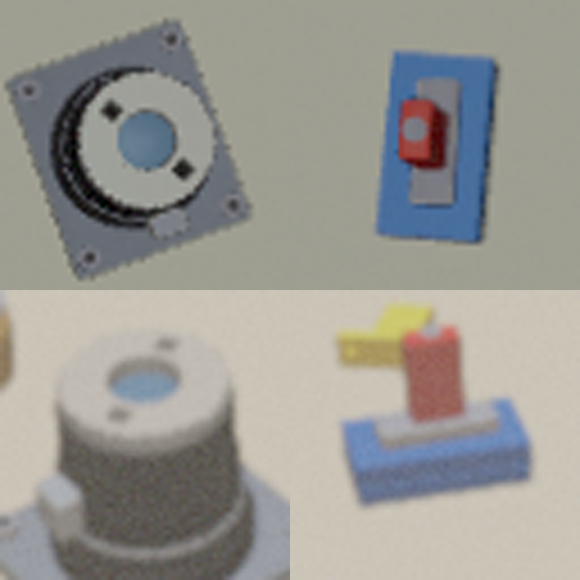

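The crop confirms the red grip on its grey crossbar in the blue stand, and the small head with holes near top pixels (290.7,234.3) and (306.4,247.3). Next I measure them.

```bash
python3 - <<'E'
from h import *
t=cv2.imread('pics/top0.png')[:,:,::-1].astype(float);s=cv2.imread('pics/side0.png')[:,:,::-1].astype(float)
def blob(im,c,r):
    # darkness-weighted centroid
    x,y=map(int,np.round(c));g=im.sum(2)[y-r:y+r+1,x-r:x+r+1];w=np.clip(np.percentile(g,75)*.8-g,0,None)
    yy,xx=np.mgrid[y-r:y+r+1,x-r:x+r+1];return np.array([(w*xx).sum()/w.sum(),(w*yy).sum()/w.sum()])
h1=blob(t,(290.7,234.3),3);h2=blob(t,(306.4,247.3),3);P=onz('top',[h1,h2],.0895)
print('holes',h1,h2,P,'mid',P.mean(0),'ang',np.arctan2(*(P[0]-P[1])[1::-1]),'dist',np.linalg.norm(P[0]-P[1]))
# lens center
hsv=cv2.cvtColor(t.astype('uint8'),cv2.COLOR_RGB2HSV)
def comp(im,lo,hi,box):
    m=cv2.inRange(cv2.cvtColor(im.astype('uint8'),cv2.COLOR_RGB2HSV),lo,hi);k=np.zeros_like(m);x0,y0,x1,y1=box;k[y0:y1,x0:x1]=m[y0:y1,x0:x1];return k
m=comp(t,(95,70,60),(115,255,255),(285,228,312,254));ys,xs=np.nonzero(m);print('lens',xs.mean(),ys.mean(),onz('top',[[xs.mean(),ys.mean()]],.084))
# bright ring ellipse
m=comp(t,(0,0,130),(179,70,255),(279,222,317,260));
g=t.sum(2)/3
# side holes
for c in [(192+167/4.53,200+55/4.53),(192+118/4.53,200+124/4.53)]:
    b=blob(s,c,3);print('side',b,onz('side',[b],.0895))
print('side tri',[tri('top',a,'side',blob(s,b,3)) for a,b in[(h1,(228.5,212.2)),(h2,(218,227.4))]] )
# stand
for n,im,box in(('top',t,(140,185,190,245)),('side',s,(185,140,245,180))):
    m=comp(im,(105,110,40),(130,255,255),box)
    c=max(cv2.findContours(m,0,2)[0],key=cv2.contourArea);r=cv2.minAreaRect(c);bp=cv2.boxPoints(r);print(n,'stand',r,bp.tolist(),cv2.approxPolyDP(c,3,True).reshape(-1,2).tolist())
    if n=='top':print(onz('top',bp,.025),onz('top',[r[0]],.025))
    m=cv2.inRange(cv2.cvtColor(im.astype('uint8'),cv2.COLOR_RGB2HSV),(170,120,50),(179,255,255))|cv2.inRange(cv2.cvtColor(im.astype('uint8'),cv2.COLOR_RGB2HSV),(0,120,50),(6,255,255))
    k=np.zeros_like(m);x0,y0,x1,y1=box;k[y0-8:y1,x0:x1]=m[y0-8:y1,x0:x1]
    ys,xs=np.nonzero(k);print('red',xs.mean(),ys.mean(),xs.min(),xs.max(),ys.min(),ys.max(),len(xs))
E
```

```text
holes [290.40364917 234.17189501] [305.77781174 246.80317848] [[ 0.51210563 -0.1451036   0.0895    ]
 [ 0.48531387 -0.1783051   0.0895    ]] mid [ 0.49870975 -0.16170435  0.0895    ] ang 0.8918352787685438 dist 0.04266307991166582
lens 297.61538461538464 240.54700854700855 [[ 0.49887069 -0.1613206   0.084     ]]
side [227.91465677 212.13218924] [[ 0.51020437 -0.14815942  0.0895    ]]
side [217.70844687 227.14168937] [[ 0.48343137 -0.18115189  0.0895    ]]
side tri [(array([ 0.51130604, -0.14520701,  0.08657996]), np.float64(0.0020289708875917416)), (array([ 0.48471274, -0.17849735,  0.08720185]), np.float64(0.0014066435961989344))]
top stand ((163.74752807617188, 216.02474975585938), (22.985361099243164, 40.299007415771484), 5.710592269897461) [[150.30694580078125, 234.93067932128906], [154.31683349609375, 194.83168029785156], [177.1881103515625, 197.1188201904297], [173.17822265625, 237.2178192138672]] [[155, 196], [151, 234], [173, 236], [176, 197]]
[[0.50980582 0.17027826 0.025     ]
 [0.60316212 0.16491775 0.025     ]
 [0.59858693 0.11107495 0.025     ]
 [0.50558943 0.117042   0.025     ]] [[0.55402976 0.1407016  0.025     ]]
red 159.43478260869566 212.1014492753623 156 163 206 219 69
side stand ((213.70266723632812, 162.57061767578125), (11.35745620727539, 38.42339324951172), 82.64761352539062) [[193.92221069335938, 159.39712524414062], [232.02969360351562, 154.48004150390625], [233.48312377929688, 165.74411010742188], [195.37564086914062, 170.66119384765625]] [[233, 162], [229, 155], [227, 162], [205, 166], [199, 159], [194, 160], [197, 170]]
red 213.32820512820513 148.15384615384616 207 219 138 158 195
```

```bash
cat >> h.py <<'E'
def plan(x,y,z,psi):
    o=env.observe();p=o['eef_pos'];M=R.from_rotvec(o['tool_rot']).as_matrix()
    d=M.T@(np.array([x,y,z])-p)*100
    T=np.array([[np.cos(psi),np.sin(psi),0],[np.sin(psi),-np.cos(psi),0],[0,0,-1]])
    w=np.degrees(R.from_matrix(M.T@T).as_rotvec())
    print('t',o['t'],'pos',p.round(4),'psi',np.arctan2(M[1,0],M[0,0]).round(4),'tilt',M[:2,2].round(4),'F',o['contact_force'].round(2),'Tq',o['wrist_torque'].round(3),'gap',round(o['finger_gap'],4),'q',o['joint_pos'].round(2))
    print('shift cm',d.round(3),'turn deg',w.round(2))
E
python3 - <<'E'
from h import *
print(onz('top',[[159.15,212.26]],.086),onz('top',[[164.1,215.1]],.035))
cr=np.array([[417,77],[459,82],[455,204],[411,202]],float);cr=np.c_[132+(cr[:,0]-290)/4.53,184+cr[:,1]/4.53]
C=onz('top',cr,.035);print(C,C.mean(0),np.arctan2(*(C[0]+C[1]-C[2]-C[3])[1::-1]))
cs=np.array([[429,332]],float);cs=np.c_[182+(cs[:,0]-290)/4.53,130+(cs[:,1]-290)/4.53];print(onz('side',cs,.086),tri('top',[159.15,212.26],'side',cs[0]))
P=onz('top',[[150.3,234.9],[154.3,194.8],[177.2,197.1],[173.2,237.2]],.025);
print(np.arctan2(*(P[1]-P[0])[1::-1]),np.arctan2(*(P[2]-P[3])[1::-1]))
plan(.554,.140,.32,-1.63)
E
```

```text
[[0.55562832 0.13970044 0.086     ]] [[0.55511012 0.13809976 0.035     ]]
[[0.58749497 0.1488571  0.035     ]
 [0.58527026 0.12726343 0.035     ]
 [0.52341361 0.12694083 0.035     ]
 [0.52400661 0.14930984 0.035     ]] [0.55504636 0.1380928  0.035     ] -0.0010382717143366446
[[0.55345745 0.13207478 0.086     ]] (array([0.55573554, 0.14065479, 0.08150729]), np.float64(0.0008182861384937952))
-0.05709768065226463 -0.06382944662845899
t 0.1 pos [0.1564 0.6565 0.4041] psi 1.3369 tilt [-0.0002 -0.0012] F [ 0.31  0.08 -0.25] Tq [ 0.02   0.018 -0.048] gap 0.0857 q [-1.49  0.43  0.07  1.61 -0.03  1.11 -0.07]
shift cm [-41.016  50.649   8.46 ] turn deg [1.0000e-01 0.0000e+00 1.6999e+02]
```

arm_command(series=[{"x": -2.5,"y": 3.2,"z": 0.5},{"x": -2.6,"y": 3.2,"z": 0.5},{"x": -2.6,"y": 3.2,"z": 0.5},{"x": -2.6,"y": 3.2,"z": 0.5},{"x": -2.6,"y": 3.2,"z": 0.5},{"x": -2.6,"y": 3.2,"z": 0.5},{"x": -2.6,"y": 3.2,"z": 0.5},{"x": -2.6,"y": 3.2,"z": 0.5}], jaw=-1)

```text
invalid input
```

arm_command(series=[{"x": -2.6,"y": 3.2,"z": 0.5},{"x": -2.6,"y": 3.2,"z": 0.5},{"x": -2.6,"y": 3.2,"z": 0.5},{"x": -2.6,"y": 3.2,"z": 0.5},{"x": -2.6,"y": 3.2,"z": 0.5},{"x": -2.6,"y": 3.2,"z": 0.5},{"x": -2.5,"y": 3.2,"z": 0.5},{"x": -2.5,"y": 3.0,"z": 0.5}])

```text
invalid input
```

arm_command(series=[{"wz": 10.5},{"wz": 10.5},{"wz": 10.5},{"wz": 10.5},{"wz": 10.5},{"wz": 10.5},{"wz": 10.5},{"wz": 10.5}])

```text
invalid input
```

arm_command(series=[{"wz": 10.5},{"wz": 10.5},{"wz": 10.5},{"wz": 10.5},{"wz": 10.5},{"wz": 10.5},{"wz": 10.5},{"wz": 10.5}])

```text
invalid input
```

```bash
python3 - <<'E'
from h import *
plan(.555,.139,.25,-1.60)
a=capture('top')[:,:,::-1];b=capture('side')[:,:,::-1]
cv2.imwrite('pics/top1.png',a);cv2.imwrite('pics/side1.png',b)
cv2.imwrite('pics/c1.png',np.hstack([cv2.resize(a[160:260,110:210],(400,400)),cv2.resize(b[80:180,160:260],(400,400))]))
E
```

```text
t 0.1 pos [0.1564 0.6565 0.4041] psi 1.3369 tilt [-0.0002 -0.0012] F [ 0.31  0.08 -0.25] Tq [ 0.02   0.018 -0.048] gap 0.0857 q [-1.49  0.43  0.07  1.61 -0.03  1.11 -0.07]
shift cm [-41.082  50.768  15.46 ] turn deg [1.0000e-01 0.0000e+00 1.6827e+02]
```

View pics/c1.png

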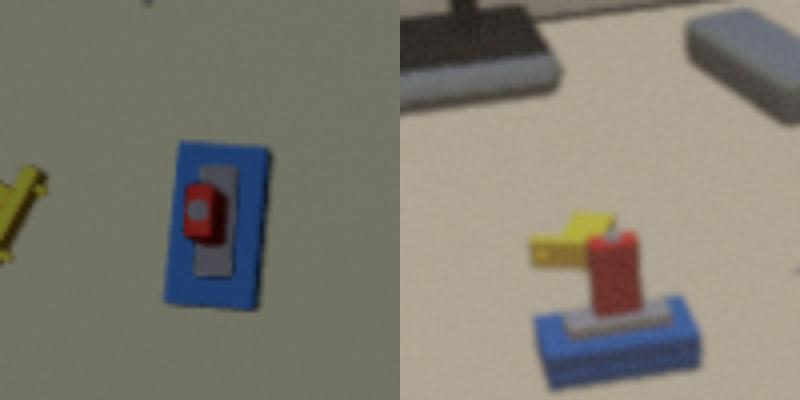

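The moves were refused and the arm hasn't moved. The crop shows the scene unchanged, with the red grip at top (159,212). I'll try rows that carry all six keys.

arm_command(series=[{"x": -2.6,"y": 3.2,"z": 0.5,"wx": 0,"wy": 0,"wz": 0}], jaw=-1, squeeze=40)

```text
t: 0.32
eef_pos: [0.1795, 0.6251, 0.3992]
tool_rot: [-2.461, -1.952, 0.001]
contact_force: [0.9, -0.6, -0.6]
finger_gap: 0.0851
```

arm_command(series=[{"x": -2.6,"y": 3.2,"z": 0.5,"wx": 0,"wy": 0,"wz": 0},{"x": -2.6,"y": 3.2,"z": 0.5,"wx": 0,"wy": 0,"wz": 0},{"x": -2.6,"y": 3.2,"z": 0.5,"wx": 0,"wy": 0,"wz": 0},{"x": -2.6,"y": 3.2,"z": 0.5,"wx": 0,"wy": 0,"wz": 0},{"x": -2.6,"y": 3.2,"z": 0.5,"wx": 0,"wy": 0,"wz": 0},{"x": -2.6,"y": 3.2,"z": 0.5,"wx": 0,"wy": 0,"wz": 0},{"x": -2.6,"y": 3.2,"z": 0.5,"wx": 0,"wy": 0,"wz": 0}])

```text
t: 1.2
eef_pos: [0.3579, 0.3938, 0.3646]
tool_rot: [-2.465, -1.947, -0.0]
contact_force: [0.2, -0.0, -0.7]
finger_gap: 0.0853
```

arm_command(series=[{"x": -2.6,"y": 3.2,"z": 0.5,"wx": 0,"wy": 0,"wz": 0},{"x": -2.6,"y": 3.2,"z": 0.5,"wx": 0,"wy": 0,"wz": 0},{"x": -2.6,"y": 3.2,"z": 0.5,"wx": 0,"wy": 0,"wz": 0},{"x": -2.6,"y": 3.2,"z": 0.5,"wx": 0,"wy": 0,"wz": 0},{"x": -2.6,"y": 3.2,"z": 0.5,"wx": 0,"wy": 0,"wz": 0},{"x": -2.6,"y": 3.2,"z": 0.5,"wx": 0,"wy": 0,"wz": 0},{"x": -2.6,"y": 3.2,"z": 0.5,"wx": 0,"wy": 0,"wz": 0},{"x": -2,"y": 2.5,"z": 0.5,"wx": 0,"wy": 0,"wz": 0}])

```text
t: 2.2
eef_pos: [0.5535, 0.1392, 0.3245]
tool_rot: [2.466, 1.946, -0.0]
contact_force: [-0.3, 0.6, -0.2]
finger_gap: 0.0853
```

arm_command(series=[{"x": 0,"y": 0,"z": 0,"wx": 0,"wy": 0,"wz": 10.5},{"x": 0,"y": 0,"z": 0,"wx": 0,"wy": 0,"wz": 10.5},{"x": 0,"y": 0,"z": 0,"wx": 0,"wy": 0,"wz": 10.5},{"x": 0,"y": 0,"z": 0,"wx": 0,"wy": 0,"wz": 10.5},{"x": 0,"y": 0,"z": 0,"wx": 0,"wy": 0,"wz": 10.5},{"x": 0,"y": 0,"z": 0,"wx": 0,"wy": 0,"wz": 10.5},{"x": 0,"y": 0,"z": 0,"wx": 0,"wy": 0,"wz": 10.5},{"x": 0,"y": 0,"z": 0,"wx": 0,"wy": 0,"wz": 10.5}])

```text
t: 3.2
eef_pos: [0.5526, 0.1408, 0.3247]
tool_rot: [3.134, -0.212, -0.0]
contact_force: [-0.1, -0.0, -0.8]
finger_gap: 0.0852
```

arm_command(series=[{"x": 0,"y": 0,"z": 0,"wx": 0,"wy": 0,"wz": 10.5},{"x": 0,"y": 0,"z": 0,"wx": 0,"wy": 0,"wz": 10.5},{"x": 0,"y": 0,"z": 0,"wx": 0,"wy": 0,"wz": 10.5},{"x": 0,"y": 0,"z": 0,"wx": 0,"wy": 0,"wz": 10.5},{"x": 0,"y": 0,"z": 0,"wx": 0,"wy": 0,"wz": 10.5},{"x": 0,"y": 0,"z": 0,"wx": 0,"wy": 0,"wz": 10.5},{"x": 0,"y": 0,"z": 0,"wx": 0,"wy": 0,"wz": 10.5},{"x": 0,"y": 0,"z": 0,"wx": 0,"wy": 0,"wz": 10.5}])

```text
t: 4.2
eef_pos: [0.5526, 0.1409, 0.3247]
tool_rot: [2.188, -2.255, -0.0]
contact_force: [-0.6, 0.5, -0.3]
finger_gap: 0.0852
```

```bash
python3 - <<'E'
from h import *
plan(.555,.139,.25,-1.60)
a=capture('top')[:,:,::-1];b=capture('side')[:,:,::-1]
cv2.imwrite('pics/top1.png',a);cv2.imwrite('pics/side1.png',b)
cv2.imwrite('pics/c1.png',np.hstack([cv2.resize(a[140:260,100:220],(400,400)),cv2.resize(b[60:180,150:270],(400,400))]))
E
```

```text
t 4.2 pos [0.5526 0.1409 0.3247] psi -1.601 tilt [-0.0001  0.0001] F [-0.56  0.54 -0.31] Tq [-0.012 -0.009  0.027] gap 0.0852 q [-1.13  0.55  1.04  1.96 -0.58  0.96 -1.41]
shift cm [ 0.179 -0.251  7.469] turn deg [ 0.01  0.01 -0.06]
```

View pics/c1.png

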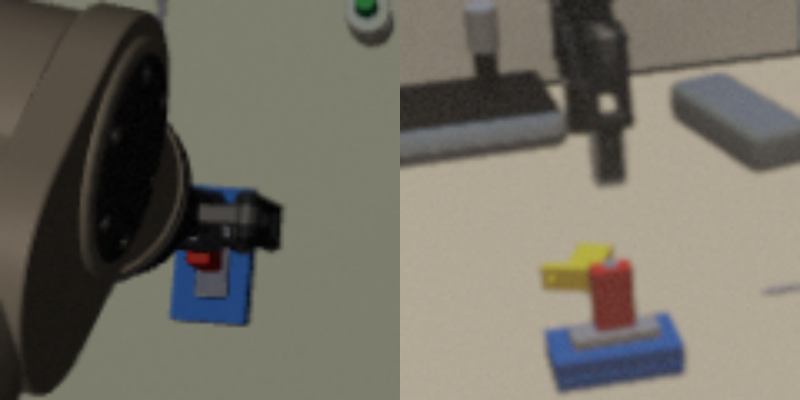

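```bash
python3 - <<'E'
from h import *
a=np.array([.5526,.1409,.3247]);M=R.from_rotvec(env.observe()['tool_rot']).as_matrix()
for off in ([.057,-.011,.160],[.057,.011,.160],[.043,0,.160]):
    for n in('side','top'):
        p=proj(n,a+M@np.array(off));o=(150,60) if n=='side' else (100,140);print(n,off,p,(p-o)*3.333)
E
```

```text
side [0.057, -0.011, 0.16] [[219.90669432 115.28088606]] [[232.99901218 184.25119324]]
top [0.057, -0.011, 0.16] [[179.63427211 204.93138057]] [[265.42102895 216.41629143]]
side [0.057, 0.011, 0.16] [[209.6860281  116.65448059]] [[198.93353167 188.82938381]]
top [0.057, 0.011, 0.16] [[178.95010534 215.89307672]] [[263.14070108 252.95162471]]
side [0.043, 0, 0.16] [[213.35584655 113.41212623]] [[211.16503655 178.02261671]]
top [0.043, 0, 0.16] [[172.32550527 210.10503675]] [[241.06090907 233.66008749]]
```

```bash
python3 - <<'E'
from h import *
a=cv2.imread('pics/top1.png');b=cv2.imread('pics/side1.png');g=lambda i:(255*(i/255.)**.5).astype('uint8')
cv2.imwrite('pics/c2.png',np.hstack([cv2.resize(g(a)[190:240,145:195],(400,400),interpolation=cv2.INTER_CUBIC),cv2.resize(g(b)[80:130,190:240],(400,400),interpolation=cv2.INTER_CUBIC)]))
E
```

```text
(no output)
```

View pics/c2.png

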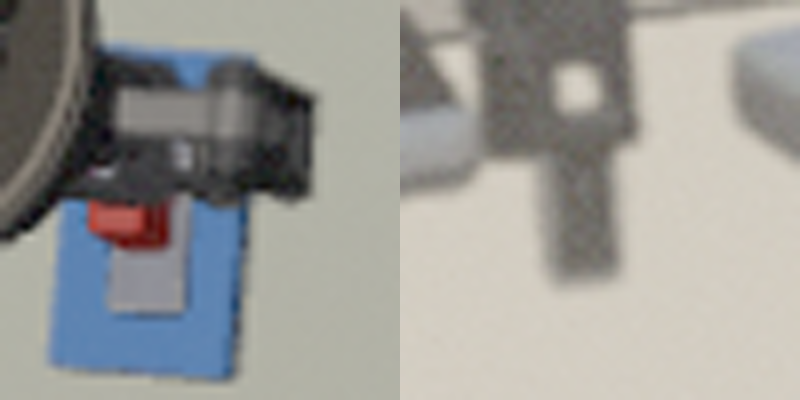

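The crop shows the open fingers above the stand, with the near fingertip centred at side (213,115). That agrees with its predicted place to 1–2 px, so I'm descending.

arm_command(series=[{"x": 0.2,"y": -0.25,"z": 1.5,"wx": 0,"wy": 0,"wz": 0},{"x": 0,"y": 0,"z": 1.5,"wx": 0,"wy": 0,"wz": 0},{"x": 0,"y": 0,"z": 1.5,"wx": 0,"wy": 0,"wz": 0},{"x": 0,"y": 0,"z": 1.5,"wx": 0,"wy": 0,"wz": 0},{"x": 0,"y": 0,"z": 1.5,"wx": 0,"wy": 0,"wz": 0},{"x": 0,"y": 0,"z": 1.5,"wx": 0,"wy": 0,"wz": 0},{"x": 0,"y": 0,"z": 1.5,"wx": 0,"wy": 0,"wz": 0},{"x": 0,"y": 0,"z": 0.6,"wx": 0,"wy": 0,"wz": 0}])

```text
t: 5.3
eef_pos: [0.5549, 0.1386, 0.2126]
tool_rot: [2.193, -2.248, -0.0]
contact_force: [-0.3, 0.2, -0.4]
finger_gap: 0.0855
```

arm_command(series=[{"x": 0,"y": 0,"z": 0,"wx": 0,"wy": 0,"wz": 0},{"x": 0,"y": 0,"z": 0,"wx": 0,"wy": 0,"wz": 0},{"x": 0,"y": 0,"z": 0,"wx": 0,"wy": 0,"wz": 0},{"x": 0,"y": 0,"z": 0,"wx": 0,"wy": 0,"wz": 0},{"x": 0,"y": 0,"z": 0,"wx": 0,"wy": 0,"wz": 0},{"x": 0,"y": 0,"z": 0,"wx": 0,"wy": 0,"wz": 0}], jaw=0.5, squeeze=25)

```text
t: 6.05
eef_pos: [0.5551, 0.1387, 0.2138]
tool_rot: [-2.194, 2.248, -0.0]
contact_force: [0.1, -0.6, -0.2]
finger_gap: 0.0211
```

arm_command(series=[{"x": 0,"y": 0,"z": 0,"wx": 0,"wy": 0,"wz": 0},{"x": 0,"y": 0,"z": 0,"wx": 0,"wy": 0,"wz": 0},{"x": 0,"y": 0,"z": 0,"wx": 0,"wy": 0,"wz": 0},{"x": 0,"y": 0,"z": 0,"wx": 0,"wy": 0,"wz": 0},{"x": 0,"y": 0,"z": 0,"wx": 0,"wy": 0,"wz": 0},{"x": 0,"y": 0,"z": 0,"wx": 0,"wy": 0,"wz": 0}], jaw=1, squeeze=25)

```text
t: 6.8
eef_pos: [0.5551, 0.1387, 0.2137]
tool_rot: [-2.194, 2.248, 0.0]
contact_force: [0.7, 1.5, 2.7]
finger_gap: 0.0155
```

```bash
python3 - <<'E'
from h import *
plan(.555,.139,.214,-1.60)
a=capture('top')[:,:,::-1];b=capture('side')[:,:,::-1]
cv2.imwrite('pics/top2.png',a);cv2.imwrite('pics/side2.png',b)
g=lambda i:(255*(i/255.)**.5).astype('uint8')
cv2.imwrite('pics/c3.png',np.hstack([cv2.resize(g(a)[180:240,135:195],(400,400),interpolation=cv2.INTER_CUBIC),cv2.resize(g(b)[120:180,185:245],(400,400),interpolation=cv2.INTER_CUBIC)]))
E
```

```text
t 6.8 pos [0.5551 0.1387 0.2137] psi -1.5952 tilt [0. 0.] F [0.68 1.46 2.72] Tq [0.301 0.091 0.023] gap 0.0155 q [-0.99  0.69  0.86  2.02 -0.75  0.78 -1.27]
shift cm [-0.028  0.011 -0.027] turn deg [-0.    0.    0.28]
```

View pics/c3.png

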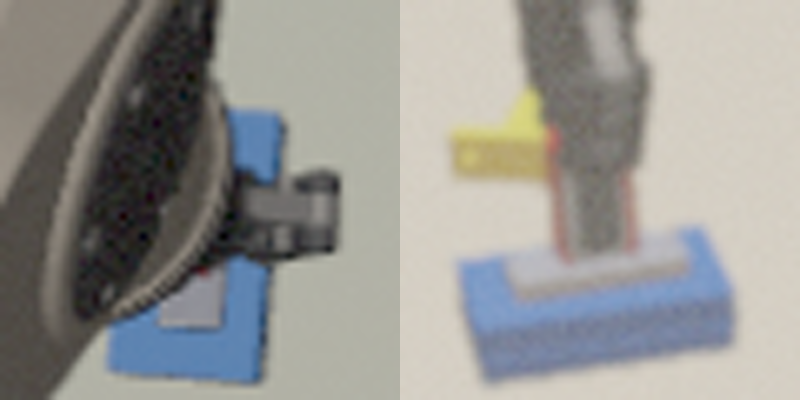

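The fingers have closed on the red grip, gap 15.5 mm. In the side crop the finger is roughly centred, with the spanner a little toward +x. I'll squeeze firmer and lift.

arm_command(series=[{"x": 0,"y": 0,"z": 0,"wx": 0,"wy": 0,"wz": 0},{"x": 0,"y": 0,"z": -0.5,"wx": 0,"wy": 0,"wz": 0},{"x": 0,"y": 0,"z": -1.5,"wx": 0,"wy": 0,"wz": 0},{"x": 0,"y": 0,"z": -2,"wx": 0,"wy": 0,"wz": 0},{"x": 0,"y": 0,"z": -2,"wx": 0,"wy": 0,"wz": 0},{"x": 0,"y": 0,"z": -2,"wx": 0,"wy": 0,"wz": 0},{"x": 0,"y": 0,"z": -2,"wx": 0,"wy": 0,"wz": 0},{"x": 0,"y": 0,"z": -2,"wx": 0,"wy": 0,"wz": 0}], jaw=1, squeeze=60)

```text
t: 7.9
eef_pos: [0.5551, 0.1387, 0.3352]
tool_rot: [-2.194, 2.248, 0.0]
contact_force: [0.3, 1.0, -2.5]
finger_gap: 0.0149
```

```bash
python3 - <<'E'
from h import *
plan(.497,-.164,.334,-.68)
b=capture('side')[:,:,::-1];a=capture('top')[:,:,::-1]
cv2.imwrite('pics/side3.png',b);cv2.imwrite('pics/top3.png',a)
g=lambda i:(255*(i/255.)**.5).astype('uint8')
cv2.imwrite('pics/c4.png',np.hstack([cv2.resize(g(a)[180:240,135:195],(400,400),interpolation=cv2.INTER_CUBIC),cv2.resize(g(b)[80:140,185:245],(400,400),interpolation=cv2.INTER_CUBIC)]))
E
```

```text
t 7.9 pos [0.5551 0.1387 0.3352] psi -1.5952 tilt [0.0001 0.0001] F [ 0.33  0.98 -2.51] Tq [ 0.009 -0.071  0.023] gap 0.0149 q [-1.13  0.54  1.05  1.95 -0.57  0.98 -1.41]
shift cm [30.399  5.064  0.111] turn deg [-1.000e-02  0.000e+00 -5.244e+01]
```

View pics/c4.png

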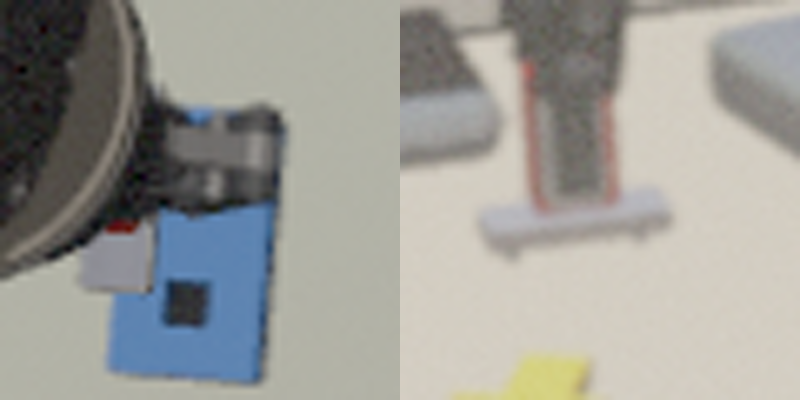

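The spanner is lifted and level, prongs visible at side (202,118) and (222,114). The near stand pocket now shows at top (163,226). Moving over the small head.

arm_command(series=[{"x": 3.0,"y": 0.5,"z": 0,"wx": 0,"wy": 0,"wz": 0},{"x": 4.0,"y": 0.7,"z": 0,"wx": 0,"wy": 0,"wz": 0},{"x": 4.0,"y": 0.7,"z": 0,"wx": 0,"wy": 0,"wz": 0},{"x": 4.0,"y": 0.7,"z": 0,"wx": 0,"wy": 0,"wz": 0},{"x": 4.0,"y": 0.7,"z": 0,"wx": 0,"wy": 0,"wz": 0},{"x": 4.0,"y": 0.7,"z": 0,"wx": 0,"wy": 0,"wz": 0},{"x": 4.0,"y": 0.6,"z": 0,"wx": 0,"wy": 0,"wz": 0},{"x": 3.4,"y": 0.46,"z": 0,"wx": 0,"wy": 0,"wz": 0}])

```text
t: 9.0
eef_pos: [0.4965, -0.1654, 0.3335]
tool_rot: [2.193, -2.249, -0.0]
contact_force: [0.3, -1.4, -1.8]
finger_gap: 0.0155
```

arm_command(series=[{"x": 0,"y": 0,"z": 0,"wx": 0,"wy": 0,"wz": -10.5},{"x": 0,"y": 0,"z": 0,"wx": 0,"wy": 0,"wz": -10.5},{"x": 0,"y": 0,"z": 0,"wx": 0,"wy": 0,"wz": -10.5},{"x": 0,"y": 0,"z": 0,"wx": 0,"wy": 0,"wz": -10.5},{"x": 0,"y": 0,"z": 0,"wx": 0,"wy": 0,"wz": -10.5},{"x": 0,"y": 0,"z": 1,"wx": 0,"wy": 0,"wz": 0},{"x": 0,"y": 0,"z": 1,"wx": 0,"wy": 0,"wz": 0}])

```text
t: 9.88
eef_pos: [0.4969, -0.1639, 0.3127]
tool_rot: [2.96, -1.052, -0.001]
contact_force: [0.5, -0.3, -1.9]
finger_gap: 0.0156
```

```bash
python3 - <<'E'
from h import *
plan(.497,-.164,.30,-.68)
b=capture('side')[:,:,::-1];a=capture('top')[:,:,::-1]
cv2.imwrite('pics/side4.png',b);cv2.imwrite('pics/top4.png',a)
g=lambda i:(255*(i/255.)**.5).astype('uint8')
cv2.imwrite('pics/c5.png',np.hstack([cv2.resize(g(a)[200:280,260:340],(400,400),interpolation=cv2.INTER_CUBIC),cv2.resize(g(b)[165:245,185:265],(400,400),interpolation=cv2.INTER_CUBIC)]))
E
```

```text
t 9.875 pos [ 0.4969 -0.1639  0.3127] psi -0.6832 tilt [-0.0005  0.0001] F [ 0.51 -0.33 -1.92] Tq [0.043 0.075 0.005] gap 0.0156 q [-0.45  0.38  0.79  2.07 -0.36  0.84 -0.13]
shift cm [ 0.013 -0.     1.275] turn deg [ 0.01  0.03 -0.18]
```

View pics/c5.png

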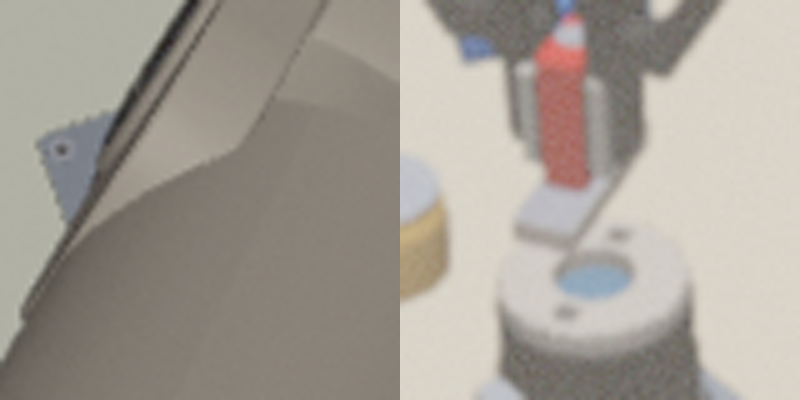

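The top view is blocked by the arm. The side crop shows the crossbar's near end at about (208–220,213) and the ring holes at (228,212) and (218,227). I'll zoom in to compare the spanner with the holes.

```bash
python3 - <<'E'
from h import *
b=cv2.imread('pics/side4.png');g=lambda i:(255*(i/255.)**.6).astype('uint8')
cv2.imwrite('pics/c6.png',cv2.resize(g(b)[195:235,200:240],(600,600),interpolation=cv2.INTER_CUBIC))
psi=-.6832;yaw=psi+np.pi/2;c,s=np.cos(yaw),np.sin(yaw);X=np.array([c,s,0]);Y=np.array([-s,c,0]);Z=np.array([0,0,1])
mid=np.array([.4969,-.1639,.3127-.1957])+ .0026*X
f=lambda q:((q-[200,195])*15).round(0)
for l,v in dict(bl=(-.032,.011,.007),br=(-.032,-.011,.007),tl=(-.032,.011,.017),tr=(-.032,-.011,.017),farR=(.032,-.011,.017),prong=(-.022,0,0),prong2=(.022,0,0),gl=(0,0,0)).items():
    print(l,f(proj('side',mid+v[0]*X+v[1]*Y+v[2]*Z)))
ring=np.array([.499,-.162,.0895]);a=.89;d=.022*np.array([np.cos(a),np.sin(a),0]);print('holes',f(proj('side',[ring+d,ring-d,ring])), 'obs',f(np.array([[227.9,212.1],[217.7,227.1]])))
E
```

```text
bl [[118. 249.]]
br [[309. 293.]]
tl [[111. 173.]]
tr [[304. 216.]]
farR [[ 538. -112.]]
prong [[257. 268.]]
prong2 [[419.  42.]]
gl [[340. 152.]]
holes [[433. 236.]
 [276. 467.]
 [357. 349.]] obs [[419. 256.]
 [265. 481.]]
```

View pics/c6.png

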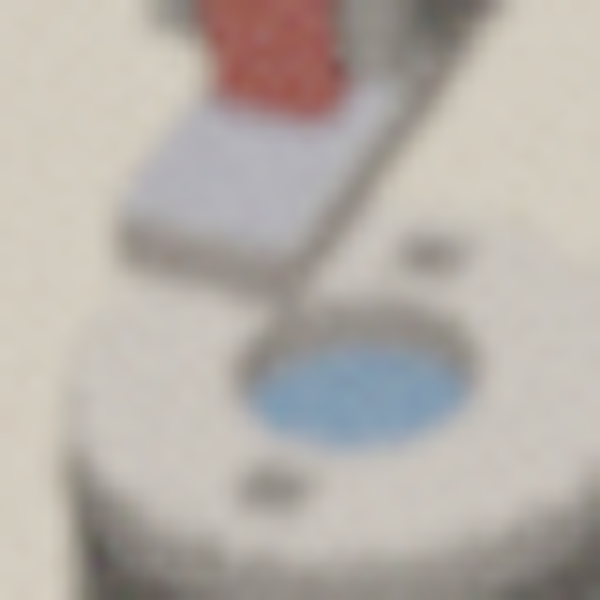

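arm_command(series=[{"x": 0,"y": 0,"z": 0.8,"wx": 0,"wy": 0,"wz": -0.2},{"x": 0,"y": 0,"z": 0.8,"wx": 0,"wy": 0,"wz": 0},{"x": 0,"y": 0,"z": 0.7,"wx": 0,"wy": 0,"wz": 0},{"x": 0,"y": 0,"z": 0,"wx": 0,"wy": 0,"wz": 0}])

```text
t: 10.48
eef_pos: [0.4969, -0.164, 0.2902]
tool_rot: [2.964, -1.041, -0.001]
contact_force: [0.3, 0.4, -2.1]
finger_gap: 0.0151
```

```bash
python3 - <<'E'
from h import *
plan(.497,-.164,.2857,-.68)
b=capture('side')[:,:,::-1];cv2.imwrite('pics/side5.png',b)
g=lambda i:(255*(i/255.)**.6).astype('uint8')
cv2.imwrite('pics/c7.png',cv2.resize(g(b)[195:235,200:240],(600,600),interpolation=cv2.INTER_CUBIC))
E
```

```text
t 10.475 pos [ 0.4969 -0.164   0.2902] psi -0.6757 tilt [-0.001  -0.0001] F [ 0.27  0.37 -2.08] Tq [-0.028 -0.021  0.014] gap 0.0151 q [-0.42  0.41  0.76  2.08 -0.39  0.8  -0.09]
shift cm [ 0.006 -0.004  0.447] turn deg [0.04 0.04 0.25]
```

View pics/c7.png

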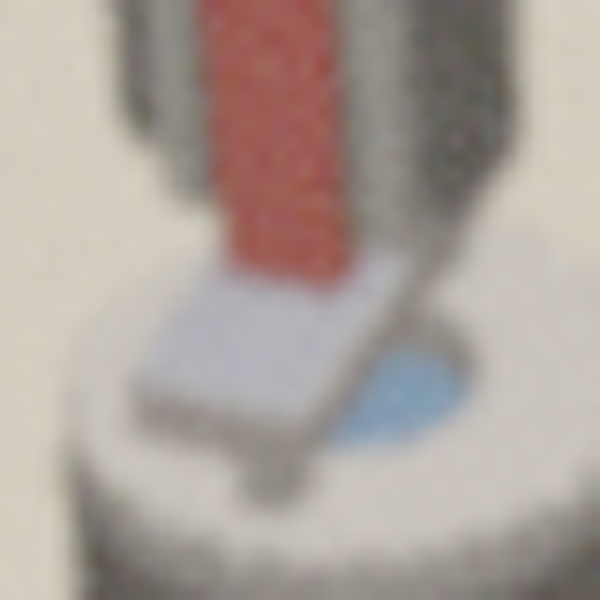

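The side crop shows the near prong heading into the near hole, at about (218,227). Probing down gently.

arm_command(series=[{"x": 0,"y": 0,"z": 0.2,"wx": 0,"wy": 0,"wz": 0.2},{"x": 0,"y": 0,"z": 0.2,"wx": 0,"wy": 0,"wz": 0},{"x": 0,"y": 0,"z": 0.1,"wx": 0,"wy": 0,"wz": 0},{"x": 0,"y": 0,"z": 0,"wx": 0,"wy": 0,"wz": 0}])

```text
t: 11.02
eef_pos: [0.4971, -0.164, 0.2857]
tool_rot: [2.962, -1.046, -0.0]
contact_force: [0.1, -1.2, -2.0]
finger_gap: 0.0155
```

arm_command(series=[{"x": 0,"y": 0,"z": 0.1,"wx": 0,"wy": 0,"wz": 0},{"x": 0,"y": 0,"z": 0,"wx": 0,"wy": 0,"wz": 0}])

```text
t: 11.28
eef_pos: [0.4971, -0.164, 0.2847]
tool_rot: [2.962, -1.046, -0.0]
contact_force: [-0.1, 0.2, -2.1]
finger_gap: 0.0155
```

```bash
python3 - <<'E'
from h import *
plan(.497,-.164,.2787,-.68)
E
```

```text
t 11.275 pos [ 0.4971 -0.164   0.2847] psi -0.6789 tilt [-0. -0.] F [-0.08  0.23 -2.07] Tq [-0.054 -0.028  0.025] gap 0.0155 q [-0.41  0.42  0.75  2.08 -0.41  0.78 -0.09]
shift cm [-0.006  0.008  0.601] turn deg [0.   0.   0.07]
```

arm_command(series=[{"x": 0,"y": 0,"z": 0.1,"wx": 0,"wy": 0,"wz": 0},{"x": 0,"y": 0,"z": 0,"wx": 0,"wy": 0,"wz": 0}])

```text
t: 11.52
eef_pos: [0.4971, -0.164, 0.2837]
tool_rot: [2.962, -1.046, -0.0]
contact_force: [0.4, 0.2, -1.7]
finger_gap: 0.015
```

arm_command(series=[{"x": 0,"y": 0,"z": 0.1,"wx": 0,"wy": 0,"wz": 0},{"x": 0,"y": 0,"z": 0,"wx": 0,"wy": 0,"wz": 0}])

```text
t: 11.78
eef_pos: [0.497, -0.164, 0.2826]
tool_rot: [2.962, -1.046, -0.0]
contact_force: [0.2, -0.1, -2.1]
finger_gap: 0.0153
```

arm_command(series=[{"x": 0,"y": 0,"z": 0.1,"wx": 0,"wy": 0,"wz": 0},{"x": 0,"y": 0,"z": 0,"wx": 0,"wy": 0,"wz": 0}])

```text
t: 12.02
eef_pos: [0.4971, -0.164, 0.2816]
tool_rot: [2.962, -1.046, -0.0]
contact_force: [0.5, -0.8, -2.3]
finger_gap: 0.0153
```

arm_command(series=[{"x": 0,"y": 0,"z": 0.1,"wx": 0,"wy": 0,"wz": 0},{"x": 0,"y": 0,"z": 0,"wx": 0,"wy": 0,"wz": 0}])

```text
t: 12.28
eef_pos: [0.4971, -0.164, 0.2807]
tool_rot: [2.962, -1.046, -0.0]
contact_force: [0.4, -0.1, -2.2]
finger_gap: 0.0154
```

arm_command(series=[{"x": 0,"y": 0,"z": 0.1,"wx": 0,"wy": 0,"wz": 0},{"x": 0,"y": 0,"z": 0,"wx": 0,"wy": 0,"wz": 0}])

```text
t: 12.52
eef_pos: [0.497, -0.164, 0.2797]
tool_rot: [2.962, -1.046, -0.0]
contact_force: [-0.5, -0.4, -3.0]
finger_gap: 0.0154
```

```bash
python3 - <<'E'
from h import *
plan(.497,-.164,.2787,-.68)
b=capture('side')[:,:,::-1];cv2.imwrite('pics/side6.png',b)
g=lambda i:(255*(i/255.)**.6).astype('uint8')
cv2.imwrite('pics/c8.png',cv2.resize(g(b)[195:235,200:240],(600,600),interpolation=cv2.INTER_CUBIC))
E
```

```text
t 12.525 pos [ 0.497  -0.164   0.2797] psi -0.6789 tilt [-0.0002 -0.    ] F [-0.45 -0.41 -2.98] Tq [-0.012 -0.001  0.009] gap 0.0154 q [-0.4   0.43  0.75  2.09 -0.41  0.77 -0.08]
shift cm [-0.003  0.002  0.095] turn deg [0.01 0.01 0.06]
```

View pics/c8.png

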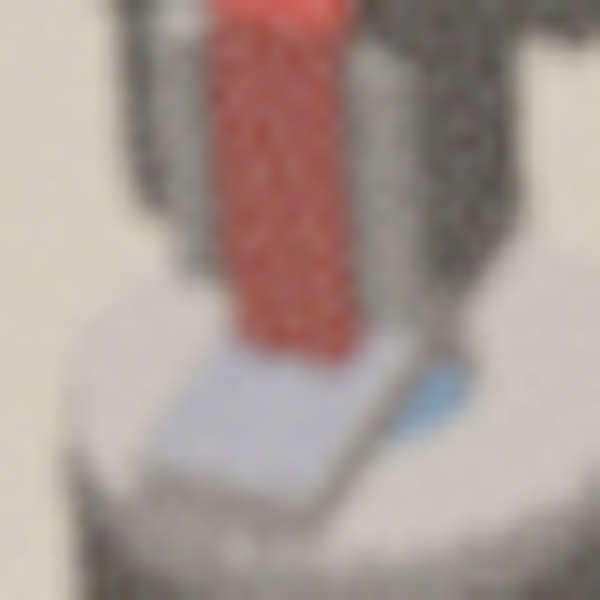

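The prongs went in with no resistance. From the stand heights they are about 6 mm deep, and the crossbar now sits almost on the ring face. I'll go 0.5 mm more, then turn clockwise about the spanner's axis.

arm_command(series=[{"x": 0,"y": 0,"z": 0.05,"wx": 0,"wy": 0,"wz": 0},{"x": 0,"y": 0,"z": 0,"wx": 0,"wy": 0,"wz": 0}])

```text
t: 12.82
eef_pos: [0.4971, -0.164, 0.2792]
tool_rot: [2.962, -1.046, -0.0]
contact_force: [-0.3, 0.4, -1.9]
finger_gap: 0.015
```

arm_command(series=[{"x": -0.02,"y": 0,"z": 0,"wx": 0,"wy": 0,"wz": 4},{"x": -0.02,"y": 0,"z": 0,"wx": 0,"wy": 0,"wz": 4},{"x": 0,"y": 0,"z": 0,"wx": 0,"wy": 0,"wz": 0}])

```text
t: 13.2
eef_pos: [0.4971, -0.1641, 0.2794]
tool_rot: [2.881, -1.25, 0.002]
contact_force: [3.3, -3.8, -3.3]
finger_gap: 0.0155
```

```bash
python3 - <<'E'
from h import *
plan(.497,-.164,.2787,-.68)
E
```

```text
t 13.2 pos [ 0.4971 -0.1641  0.2794] psi -0.8189 tilt [ 0.0009 -0.0012] F [ 3.33 -3.76 -3.35] Tq [-0.979 -0.739  0.094] gap 0.0155 q [-0.43  0.44  0.78  2.09 -0.44  0.78 -0.19]
shift cm [-0.012  0.005  0.068] turn deg [ 0.01 -0.09 -7.96]
```

arm_command(series=[{"x": 0.05,"y": 0,"z": 0,"wx": 0,"wy": 0,"wz": 0},{"x": 0,"y": 0,"z": 0,"wx": 0,"wy": 0,"wz": 0}])

```text
t: 13.45
eef_pos: [0.4972, -0.1643, 0.2793]
tool_rot: [2.882, -1.249, 0.001]
contact_force: [3.2, -3.2, -2.8]
finger_gap: 0.0157
```

```bash
python3 - <<'E'
from h import *
plan(.497,-.164,.2787,-.68)
E
```

```text
t 13.45 pos [ 0.4972 -0.1643  0.2793] psi -0.818 tilt [ 0.0004 -0.0003] F [ 3.24 -3.24 -2.85] Tq [-0.945 -0.689  0.07 ] gap 0.0157 q [-0.43  0.44  0.78  2.09 -0.44  0.78 -0.19]
shift cm [-0.036 -0.002  0.062] turn deg [-0.   -0.03 -7.91]
```

arm_command(series=[{"x": 0.08,"y": 0,"z": 0,"wx": 0,"wy": 0,"wz": 0},{"x": 0,"y": 0,"z": 0,"wx": 0,"wy": 0,"wz": 0}])

```text
t: 13.7
eef_pos: [0.4976, -0.1646, 0.2792]
tool_rot: [-2.882, 1.25, 0.001]
contact_force: [0.9, -1.6, -2.2]
finger_gap: 0.0155
```

```bash
python3 - <<'E'
from h import *
plan(.497,-.164,.2787,-.68)
E
```

```text
t 13.7 pos [ 0.4976 -0.1646  0.2792] psi -0.8184 tilt [-0.0005  0.0003] F [ 0.87 -1.62 -2.22] Tq [-0.361 -0.185  0.057] gap 0.0155 q [-0.43  0.44  0.78  2.09 -0.44  0.78 -0.19]
shift cm [-0.083 -0.002  0.047] turn deg [ 0.    0.03 -7.93]
```

arm_command(series=[{"x": 0,"y": 0,"z": 0,"wx": 0,"wy": 0,"wz": 4},{"x": -0.02,"y": 0,"z": 0,"wx": 0,"wy": 0,"wz": 4},{"x": -0.02,"y": 0,"z": 0,"wx": 0,"wy": 0,"wz": 4},{"x": 0,"y": 0,"z": 0,"wx": 0,"wy": 0,"wz": 0}])

```text
t: 14.2
eef_pos: [0.4973, -0.1642, 0.2791]
tool_rot: [2.736, -1.544, -0.001]
contact_force: [-0.6, -1.9, -1.3]
finger_gap: 0.0153
```

```bash
python3 - <<'E'
from h import *
plan(.4976,-.1646,.2787,-.68)
E
```

```text
t 14.2 pos [ 0.4973 -0.1642  0.2791] psi -1.0274 tilt [-0.0006  0.0001] F [-0.62 -1.87 -1.35] Tq [-0.291 -0.002  0.006] gap 0.0153 q [-0.47  0.46  0.84  2.09 -0.48  0.79 -0.36]
shift cm [ 0.049 -0.001  0.043] turn deg [  0.02   0.02 -19.9 ]
```

arm_command(series=[{"x": -0.02,"y": 0,"z": 0,"wx": 0,"wy": 0,"wz": 4},{"x": -0.02,"y": 0,"z": 0,"wx": 0,"wy": 0,"wz": 4}])

```text
t: 14.45
eef_pos: [0.4971, -0.1639, 0.2791]
tool_rot: [-2.621, 1.732, 0.001]
contact_force: [-0.6, -1.5, -2.6]
finger_gap: 0.0152
```

```bash
python3 - <<'E'
from h import *
plan(.4976,-.1646,.2787,-.68)
b=capture('side')[:,:,::-1];cv2.imwrite('pics/side7.png',b)
g=lambda i:(255*(i/255.)**.6).astype('uint8')
cv2.imwrite('pics/c9.png',cv2.resize(g(b)[195:235,200:240],(600,600),interpolation=cv2.INTER_CUBIC))
E
```

```text
t 14.45 pos [ 0.4971 -0.1639  0.2791] psi -1.1676 tilt [-0.0004  0.0003] F [-0.57 -1.45 -2.56] Tq [-0.335  0.023  0.112] gap 0.0152 q [-0.49  0.48  0.87  2.09 -0.51  0.8  -0.47]
shift cm [ 0.084 -0.019  0.045] turn deg [ 1.000e-02  3.000e-02 -2.794e+01]
```

View pics/c9.png

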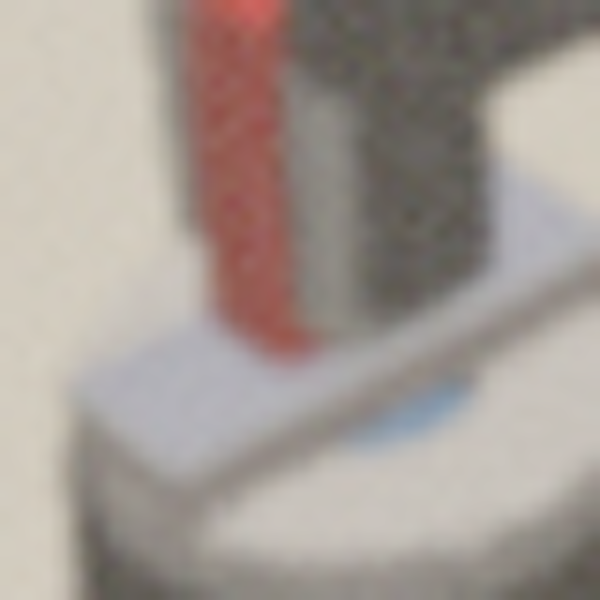

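The crossbar lies flat on the ring and turns with it, and the torque of 0.11 Nm is the friction value. Continuing in smaller steps.

arm_command(series=[{"x": -0.01,"y": 0,"z": 0,"wx": 0,"wy": 0,"wz": 2},{"x": -0.01,"y": 0,"z": 0,"wx": 0,"wy": 0,"wz": 2}])

```text
t: 14.75
eef_pos: [0.4971, -0.1638, 0.2792]
tool_rot: [-2.559, 1.823, 0.001]
contact_force: [-0.6, 0.3, -1.6]
finger_gap: 0.0157
```

```bash
python3 - <<'E'
from h import *
plan(.4976,-.1646,.2787,-.68)
E
```

```text
t 14.75 pos [ 0.4971 -0.1638  0.2792] psi -1.2381 tilt [-0.0003  0.0003] F [-0.56  0.32 -1.64] Tq [-0.155  0.113  0.124] gap 0.0157 q [-0.51  0.48  0.89  2.09 -0.53  0.8  -0.53]
shift cm [ 0.096 -0.024  0.047] turn deg [ 1.000e-02  2.000e-02 -3.198e+01]
```

arm_command(series=[{"x": -0.01,"y": 0,"z": 0,"wx": 0,"wy": 0,"wz": 2},{"x": -0.01,"y": 0,"z": 0,"wx": 0,"wy": 0,"wz": 2}])

```text
t: 15.0
eef_pos: [0.497, -0.1636, 0.2792]
tool_rot: [2.492, -1.913, -0.0]
contact_force: [-0.2, -0.6, -1.9]
finger_gap: 0.0156
```

```bash
python3 - <<'E'
from h import *
plan(.4976,-.1646,.2787,-.68)
E
```

```text
t 15.0 pos [ 0.497  -0.1636  0.2792] psi -1.3092 tilt [-0.0003  0.0002] F [-0.23 -0.61 -1.94] Tq [-0.065  0.229  0.167] gap 0.0156 q [-0.52  0.49  0.91  2.09 -0.54  0.81 -0.58]
shift cm [ 0.114 -0.03   0.047] turn deg [ 1.000e-02  2.000e-02 -3.605e+01]
```

arm_command(series=[{"x": -0.01,"y": 0,"z": 0,"wx": 0,"wy": 0,"wz": 2},{"x": 0,"y": 0,"z": 0,"wx": 0,"wy": 0,"wz": 0}])

```text
t: 15.25
eef_pos: [0.497, -0.1635, 0.2792]
tool_rot: [2.46, -1.954, -0.0]
contact_force: [-1.7, -0.7, -2.5]
finger_gap: 0.0149
```

```bash
python3 - <<'E'
from h import *
plan(.4976,-.1646,.2787,-.68)
E
```

```text
t 15.25 pos [ 0.497  -0.1635  0.2792] psi -1.3427 tilt [-0.0003 -0.0001] F [-1.74 -0.69 -2.52] Tq [0.003 0.237 0.047] gap 0.0149 q [-0.52  0.5   0.92  2.09 -0.55  0.81 -0.61]
shift cm [ 0.123 -0.03   0.045] turn deg [ 2.000e-02  1.000e-02 -3.797e+01]
```

arm_command(series=[{"x": -0.01,"y": 0,"z": 0,"wx": 0,"wy": 0,"wz": 2},{"x": 0,"y": 0,"z": 0,"wx": 0,"wy": 0,"wz": 0}])

```text
t: 15.5
eef_pos: [0.497, -0.1634, 0.2792]
tool_rot: [2.425, -1.996, -0.0]
contact_force: [-1.4, -0.1, -2.9]
finger_gap: 0.0151
```

```bash
python3 - <<'E'
from h import *
plan(.4976,-.1646,.2787,-.68)
E
```

```text
t 15.5 pos [ 0.497  -0.1634  0.2792] psi -1.3774 tilt [-0.0003 -0.0002] F [-1.36 -0.14 -2.86] Tq [-0.02   0.39   0.611] gap 0.0151 q [-0.53  0.5   0.93  2.09 -0.56  0.81 -0.64]
shift cm [ 0.129 -0.035  0.046] turn deg [ 2.000e-02  0.000e+00 -3.996e+01]
```

arm_command(series=[{"x": 0,"y": 0,"z": 0,"wx": 0,"wy": 0,"wz": 0}])

```text
t: 15.62
eef_pos: [0.497, -0.1634, 0.2792]
tool_rot: [2.426, -1.995, -0.0]
contact_force: [-1.7, -0.5, -2.7]
finger_gap: 0.015
```

```bash
python3 - <<'E'
from h import *
plan(.4976,-.1646,.2787,-.68)
E
```

```text
t 15.625 pos [ 0.497  -0.1634  0.2792] psi -1.3765 tilt [-0.0002 -0.0001] F [-1.74 -0.47 -2.68] Tq [-0.055  0.471  0.684] gap 0.015 q [-0.53  0.5   0.93  2.09 -0.56  0.81 -0.64]
shift cm [ 0.129 -0.035  0.049] turn deg [ 1.000e-02  0.000e+00 -3.991e+01]
```

The torque jumped to 0.68 Nm and holds steady, about 40° from the start, so this is the stop. Backing off a few degrees to unload, then lifting out.

arm_command(series=[{"x": 0.01,"y": 0,"z": 0,"wx": 0,"wy": 0,"wz": -2},{"x": 0.01,"y": 0,"z": 0,"wx": 0,"wy": 0,"wz": -2},{"x": 0,"y": 0,"z": 0,"wx": 0,"wy": 0,"wz": 0}])

```text
t: 16.0
eef_pos: [0.4972, -0.1638, 0.2794]
tool_rot: [-2.494, 1.909, -0.001]
contact_force: [-0.1, 0.9, -1.5]
finger_gap: 0.0156
```

```bash
python3 - <<'E'
from h import *
plan(.497,-.164,.2787,-.68)
E
```

```text
t 16.0 pos [ 0.4972 -0.1638  0.2794] psi -1.3066 tilt [0.0006 0.0001] F [-0.05  0.95 -1.55] Tq [-0.06  -0.036 -0.035] gap 0.0156 q [-0.52  0.49  0.91  2.09 -0.54  0.81 -0.58]
shift cm [0.019 0.025 0.067] turn deg [-3.00e-02 -1.00e-02 -3.59e+01]
```

Unloaded. Lifting straight up.

arm_command(series=[{"x": 0,"y": 0,"z": -0.3,"wx": 0,"wy": 0,"wz": 0},{"x": 0,"y": 0,"z": -0.3,"wx": 0,"wy": 0,"wz": 0},{"x": 0,"y": 0,"z": -0.5,"wx": 0,"wy": 0,"wz": 0},{"x": 0,"y": 0,"z": -1.4,"wx": 0,"wy": 0,"wz": 0},{"x": 0,"y": 0,"z": -2,"wx": 0,"wy": 0,"wz": 0},{"x": 0,"y": 0,"z": -1,"wx": 0,"wy": 0,"wz": 0}])

```text
t: 16.75
eef_pos: [0.4973, -0.1638, 0.336]
tool_rot: [-2.493, 1.91, -0.002]
contact_force: [0.4, 0.2, -2.0]
finger_gap: 0.0156
```

```bash
python3 - <<'E'
from h import *
plan(.5551,.1387,.334,-1.628)
b=capture('side')[:,:,::-1];cv2.imwrite('pics/side8.png',b)
g=lambda i:(255*(i/255.)**.6).astype('uint8')
cv2.imwrite('pics/c10.png',cv2.resize(g(b)[165:245,185:265],(600,600),interpolation=cv2.INTER_CUBIC))
# stand
a=cv2.imread('pics/top3.png');
x0,y0=155,218;gg=a[y0:y0+16,x0:x0+16].astype(float).sum(2);print(gg.astype(int)[:, ::1])
E
```

```text
t 16.75 pos [ 0.4973 -0.1638  0.336 ] psi -1.3073 tilt [0.0018 0.    ] F [ 0.44  0.17 -2.  ] Tq [ 0.033 -0.01  -0.021] gap 0.0156 q [-0.61  0.41  1.01  2.05 -0.44  0.91 -0.66]
shift cm [-27.704 -13.456   0.21 ] turn deg [-1.000e-01 -1.000e-02  1.838e+01]
[[254 256 237 159 229 227 227 229 226 228 228 230 226 228 228 227]
 [252 251 196 162 232 224 228 229 228 228 228 228 229 229 228 225]
 [253 254 183 189 228 228 228 227 228 226 228 223 226 226 226 228]
 [253 252 171 194 222 190 227 228 227 228 227 228 228 228 225 227]
 [253 255 161 189 176  52  53  58  65 103  96 141 223 229 228 225]
 [218 234  82 226 180  36  25  30  34  29  43 128 226 229 228 229]
 [224 182 230 225 175  39  24  30  32  26  48 130 232 227 228 230]
 [230 228 228 228 132  40  26  26  31  34  41 131 231 228 229 228]
 [228 228 227 222 132  42  39  32  36  28  66 155 226 228 226 231]
 [228 226 226 226  92  39  26  28  35  35  61 157 226 227 229 228]
 [226 225 228 225 137  48  50  55  43  34  83 189 226 227 229 230]
 [226 226 227 229 230 223 227 228 224 178 191 227 227 229 227 227]
 [224 225 229 229 228 231 228 230 229 228 228 227 230 229 228 224]
 [228 227 227 227 228 228 225 227 228 231 225 226 233 227 229 233]
 [227 225 226 224 229 225 228 226 228 230 228 228 228 231 231 231]
 [230 230 230 225 227 228 226 229 226 232 231 228 229 228 228 227]]
```

View pics/c10.png

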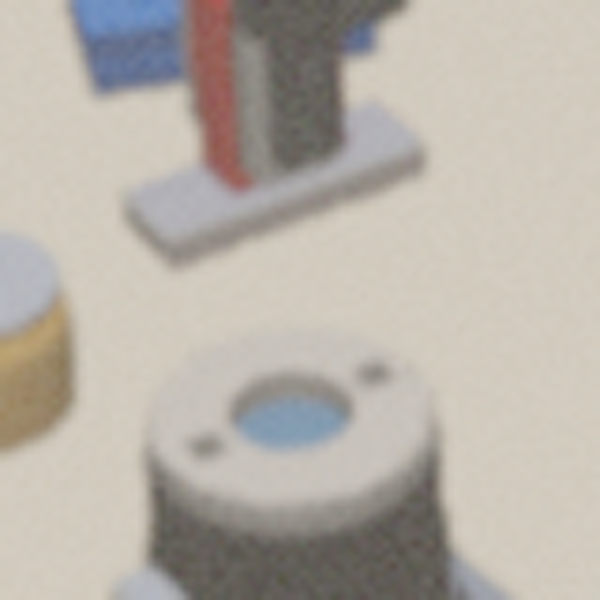

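```bash
python3 - <<'E'
from h import *
h=np.array([[207,447],[375,374]])/7.5+[185,165];P=onz('side',h,.0895);d=P[1]-P[0];print('ring ang',np.arctan2(d[1],d[0]),np.linalg.norm(d))
a=cv2.imread('pics/top3.png').astype(float).sum(2);x0,y0=158,221;g=np.clip(228-a[y0:y0+9,x0:x0+10],0,None)
g[0,:2]=0;yy,xx=np.mgrid[y0:y0+9,x0:x0+10];c=[(g*xx).sum()/g.sum(),(g*yy).sum()/g.sum()]
p=onz('top',[c],.025)[0];print(c,p,p+.022*np.array([np.cos(.06),-np.sin(.06),0]))
E
```

```text
ring ang 0.2878731408199871 0.04418069250520934
[np.float64(162.43684210526317), np.float64(225.05186403508773)] [0.53309793 0.14293655 0.025     ] [0.55505834 0.14161734 0.025     ]
```

The ring's hole line turned from 0.89 to 0.29 rad, consistent with reaching the stop. The pocket at top (162.4,225.1) puts the stand's centre near (0.555,0.1415), so I'll return the spanner centred there.

```bash
python3 - <<'E'
from h import *
plan(.553,.1407,.334,-1.62)
E
```

```text
t 16.8 pos [ 0.4975 -0.1639  0.3365] psi -1.3073 tilt [0.0024 0.0001] F [ 1.18 -1.56 -0.25] Tq [-0.119 -0.126  0.011] gap 0.0153 q [-0.61  0.41  1.01  2.05 -0.44  0.91 -0.66]
shift cm [-27.966 -13.293   0.272] turn deg [-1.400e-01 -1.000e-02  1.792e+01]
```

arm_command(series=[{"x": -3.5,"y": -1.7,"z": 0,"wx": 0,"wy": 0,"wz": 0},{"x": -3.5,"y": -1.7,"z": 0,"wx": 0,"wy": 0,"wz": 0},{"x": -3.5,"y": -1.7,"z": 0,"wx": 0,"wy": 0,"wz": 0},{"x": -3.5,"y": -1.7,"z": 0,"wx": 0,"wy": 0,"wz": 0},{"x": -3.5,"y": -1.7,"z": 0,"wx": 0,"wy": 0,"wz": 0},{"x": -3.5,"y": -1.6,"z": 0,"wx": 0,"wy": 0,"wz": 0},{"x": -3.5,"y": -1.6,"z": 0,"wx": 0,"wy": 0,"wz": 0},{"x": -3.5,"y": -1.6,"z": 0,"wx": 0,"wy": 0,"wz": 0}])

```text
t: 17.8
eef_pos: [0.5525, 0.1429, 0.3343]
tool_rot: [-2.494, 1.91, 0.0]
contact_force: [-0.0, -0.1, -1.3]
finger_gap: 0.0153
```

arm_command(series=[{"x": 0,"y": 0,"z": 0,"wx": 0,"wy": 0,"wz": 9},{"x": 0,"y": 0,"z": 0,"wx": 0,"wy": 0,"wz": 9},{"x": 0,"y": 0,"z": 0,"wx": 0,"wy": 0,"wz": 0},{"x": 0,"y": 0,"z": 0,"wx": 0,"wy": 0,"wz": 0}])

```text
t: 18.3
eef_pos: [0.5525, 0.1414, 0.3342]
tool_rot: [2.169, -2.273, 0.0]
contact_force: [0.3, 0.3, -1.6]
finger_gap: 0.0152
```

```bash
python3 - <<'E'
from h import *
plan(.553,.1407,.2137,-1.62)
E
```

```text
t 18.3 pos [0.5525 0.1414 0.3342] psi -1.6177 tilt [-0.0001 -0.0001] F [ 0.35  0.25 -1.59] Tq [-0.005 -0.028 -0.062] gap 0.0152 q [-1.15  0.55  1.06  1.95 -0.58  0.98 -1.43]
shift cm [ 0.064 -0.054 12.053] turn deg [ 0.   -0.    0.13]
```

arm_command(series=[{"x": 0.06,"y": -0.05,"z": 2,"wx": 0,"wy": 0,"wz": 0},{"x": 0,"y": 0,"z": 2,"wx": 0,"wy": 0,"wz": 0},{"x": 0,"y": 0,"z": 2,"wx": 0,"wy": 0,"wz": 0},{"x": 0,"y": 0,"z": 2,"wx": 0,"wy": 0,"wz": 0},{"x": 0,"y": 0,"z": 2,"wx": 0,"wy": 0,"wz": 0},{"x": 0,"y": 0,"z": 0.8,"wx": 0,"wy": 0,"wz": 0},{"x": 0,"y": 0,"z": 0,"wx": 0,"wy": 0,"wz": 0}])

```text
t: 19.18
eef_pos: [0.553, 0.1405, 0.2258]
tool_rot: [2.164, -2.277, -0.0]
contact_force: [0.3, 0.1, -1.5]
finger_gap: 0.0154
```

```bash
python3 - <<'E'
from h import *
plan(.553,.1407,.2137,-1.62)
b=capture('side')[:,:,::-1];cv2.imwrite('pics/side9.png',b)
g=lambda i:(255*(i/255.)**.6).astype('uint8')
cv2.imwrite('pics/c11.png',cv2.resize(g(b)[120:180,185:245],(600,600),interpolation=cv2.INTER_CUBIC))
E
```

```text
t 19.175 pos [0.553  0.1405 0.2258] psi -1.6217 tilt [-0.0006 -0.0005] F [ 0.33  0.15 -1.53] Tq [-0.043 -0.046 -0.013] gap 0.0154 q [-1.02  0.68  0.89  2.02 -0.74  0.81 -1.31]
shift cm [-0.018  0.003  1.21 ] turn deg [ 0.03 -0.03 -0.1 ]
```

View pics/c11.png

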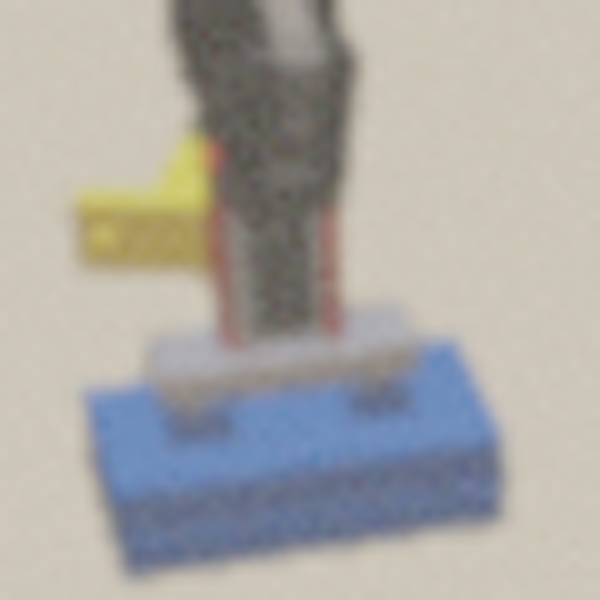

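The side crop shows both prongs directly over the two dark pockets, at about (204,162) and (223,159). Lowering.

arm_command(series=[{"x": 0,"y": 0,"z": 0.4,"wx": 0,"wy": 0,"wz": 0},{"x": 0,"y": 0,"z": 0.4,"wx": 0,"wy": 0,"wz": 0},{"x": 0,"y": 0,"z": 0.2,"wx": 0,"wy": 0,"wz": 0},{"x": 0,"y": 0,"z": 0,"wx": 0,"wy": 0,"wz": 0}])

```text
t: 19.73
eef_pos: [0.553, 0.1407, 0.2161]
tool_rot: [2.164, -2.277, -0.0]
contact_force: [0.9, 0.3, -2.2]
finger_gap: 0.015
```

arm_command(series=[{"x": 0,"y": 0,"z": 0.1,"wx": 0,"wy": 0,"wz": 0},{"x": 0,"y": 0,"z": 0.1,"wx": 0,"wy": 0,"wz": 0},{"x": 0,"y": 0,"z": 0,"wx": 0,"wy": 0,"wz": 0}])

```text
t: 20.1
eef_pos: [0.553, 0.1407, 0.2142]
tool_rot: [2.164, -2.277, -0.0]
contact_force: [-0.1, -0.4, -2.3]
finger_gap: 0.0153
```

arm_command(series=[{"x": 0,"y": 0,"z": 0.05,"wx": 0,"wy": 0,"wz": 0},{"x": 0,"y": 0,"z": 0,"wx": 0,"wy": 0,"wz": 0}])

```text
t: 20.35
eef_pos: [0.553, 0.1407, 0.2138]
tool_rot: [-2.164, 2.277, 0.0]
contact_force: [-1.0, -0.6, 1.4]
finger_gap: 0.0153
```

arm_command(series=[{"x": 0,"y": 0,"z": 0,"wx": 0,"wy": 0,"wz": 0},{"x": 0,"y": 0,"z": 0,"wx": 0,"wy": 0,"wz": 0},{"x": 0,"y": 0,"z": 0,"wx": 0,"wy": 0,"wz": 0},{"x": 0,"y": 0,"z": 0,"wx": 0,"wy": 0,"wz": 0},{"x": 0,"y": 0,"z": 0,"wx": 0,"wy": 0,"wz": 0}], jaw=0.1, squeeze=20)

```text
t: 20.98
eef_pos: [0.553, 0.1407, 0.2137]
tool_rot: [2.164, -2.277, 0.0]
contact_force: [-0.8, 0.2, 0.1]
finger_gap: 0.0383
```

```bash
python3 - <<'E'
from h import *
plan(.553,.1407,.2137,-1.62)
b=capture('side')[:,:,::-1];cv2.imwrite('pics/side10.png',b)
g=lambda i:(255*(i/255.)**.6).astype('uint8')
cv2.imwrite('pics/c12.png',cv2.resize(g(b)[120:180,185:245],(600,600),interpolation=cv2.INTER_CUBIC))
E
```

```text
t 20.975 pos [0.553  0.1407 0.2137] psi -1.6214 tilt [-0.     -0.0001] F [-0.77  0.23  0.11] Tq [0.051 0.008 0.054] gap 0.0383 q [-1.    0.69  0.87  2.02 -0.76  0.79 -1.29]
shift cm [-0.001  0.003  0.001] turn deg [ 0.   -0.   -0.08]
```

View pics/c12.png

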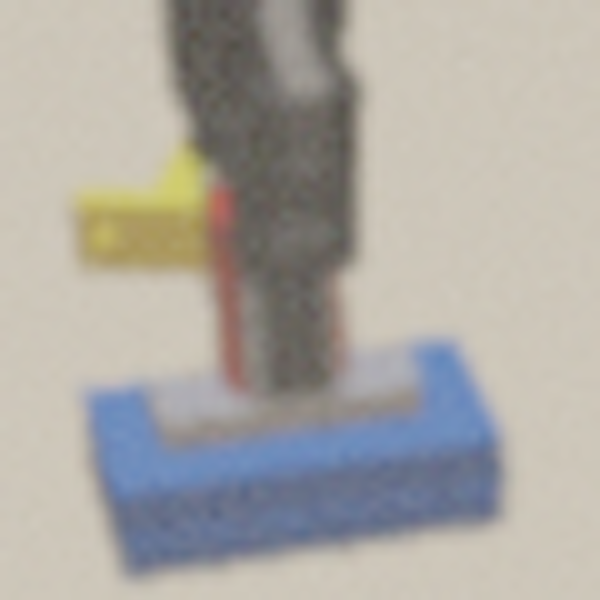

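The spanner is seated upright with its crossbar on the stand's top, and the fingers are clear of it (gap 38 mm, forces near zero). Retreating straight up.

arm_command(series=[{"x": 0,"y": 0,"z": -0.5,"wx": 0,"wy": 0,"wz": 0},{"x": 0,"y": 0,"z": -1,"wx": 0,"wy": 0,"wz": 0},{"x": 0,"y": 0,"z": -2,"wx": 0,"wy": 0,"wz": 0},{"x": 0,"y": 0,"z": -2,"wx": 0,"wy": 0,"wz": 0},{"x": 0,"y": 0,"z": -2,"wx": 0,"wy": 0,"wz": 0},{"x": 0,"y": 0,"z": -2,"wx": 0,"wy": 0,"wz": 0},{"x": 0,"y": 0,"z": -2,"wx": 0,"wy": 0,"wz": 0},{"x": 0,"y": 0,"z": -2,"wx": 0,"wy": 0,"wz": 0}])

```text
t: 22.02
eef_pos: [0.553, 0.1407, 0.3501]
tool_rot: [-2.164, 2.277, -0.0]
contact_force: [-0.7, 0.7, -0.1]
finger_gap: 0.0387
```

arm_command(series=[{"x": 0,"y": 3,"z": 0,"wx": 0,"wy": 0,"wz": 0},{"x": 0,"y": 3,"z": 0,"wx": 0,"wy": 0,"wz": 0},{"x": -4,"y": 0,"z": 0,"wx": 0,"wy": 0,"wz": 0},{"x": -4,"y": 0,"z": 0,"wx": 0,"wy": 0,"wz": 0},{"x": -4,"y": 0,"z": 0,"wx": 0,"wy": 0,"wz": 0},{"x": 0,"y": 0,"z": 0,"wx": 0,"wy": 0,"wz": 0},{"x": 0,"y": 0,"z": 0,"wx": 0,"wy": 0,"wz": 0}])

```text
t: 22.9
eef_pos: [0.4991, 0.2631, 0.3491]
tool_rot: [2.164, -2.277, 0.001]
contact_force: [0.7, -0.5, 0.4]
finger_gap: 0.0384
```

```bash
python3 - <<'E'
from h import *
plan(.553,.1407,.2137,-1.62)
b=capture('side')[:,:,::-1];a=capture('top')[:,:,::-1];cv2.imwrite('pics/side11.png',b);cv2.imwrite('pics/top11.png',a)
cv2.imwrite('pics/c13.png',np.vstack([np.hstack([cv2.resize(a[180:250,130:200],(300,300)),cv2.resize(a[205:275,260:330],(300,300))]),np.hstack([cv2.resize(b[120:190,185:255],(300,300)),cv2.resize(b[195:265,190:260],(300,300))])]))
cv2.imwrite('pics/full11.png',a)
E
```

```text
t 22.9 pos [0.4991 0.2631 0.3491] psi -1.6217 tilt [ 0.     -0.0005] F [ 0.67 -0.52  0.38] Tq [-0.004 -0.014  0.041] gap 0.0384 q [-1.42  0.54  1.12  1.95 -0.57  1.01 -1.66]
shift cm [11.94  -6.001 13.542] turn deg [-0.   -0.03 -0.1 ]
```

View pics/c13.png

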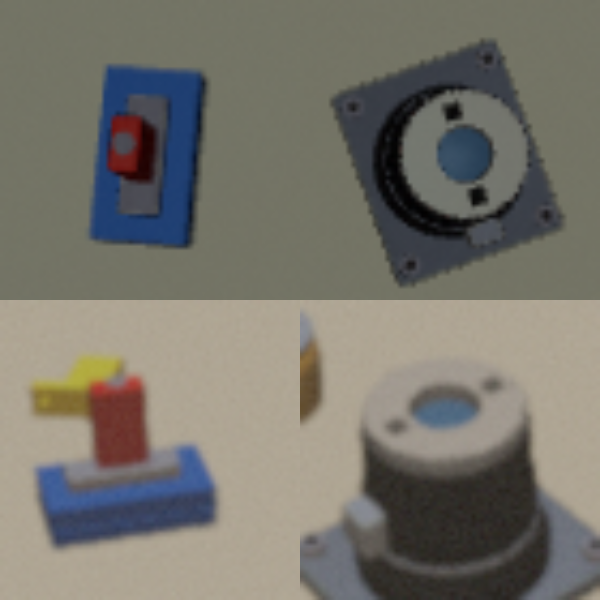

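View pics/full11.png

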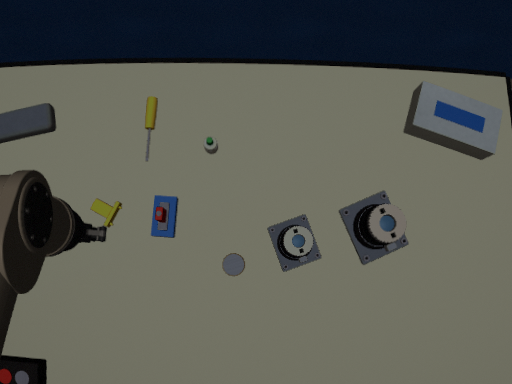

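```bash
python3 - <<'E'
from h import *
def blob(im,c,r=3):
    x,y=map(int,np.round(c));g=im.sum(2)[y-r:y+r+1,x-r:x+r+1];w=np.clip(np.percentile(g,75)*.8-g,0,None)
    yy,xx=np.mgrid[y-r:y+r+1,x-r:x+r+1];return [(w*xx).sum()/w.sum(),(w*yy).sum()/w.sum()]
a=cv2.imread('pics/top11.png').astype(float);b=cv2.imread('pics/side11.png').astype(float)
P=onz('top',[blob(a,(260+153*70/300,205+112*70/300)),blob(a,(260+178*70/300,205+195*70/300))],.0895);d=P[0]-P[1];print(np.arctan2(d[1],d[0]),np.linalg.norm(d))
P=onz('side',[blob(b,(190+193*70/300,195+84*70/300)),blob(b,(190+97*70/300,195+126*70/300))],.0895);d=P[0]-P[1];print(np.arctan2(d[1],d[0]),np.linalg.norm(d))
b8=cv2.imread('pics/side8.png').astype(float)
P=onz('side',[blob(b8,(235,214.9)),blob(b8,(212.6,224.6))],.0895);d=P[0]-P[1];print(np.arctan2(d[1],d[0]))
E
```

```text
0.28342506144254953 0.043030320105708224
0.2787220364483255 0.04324696016107891
0.2888558247023349
```

```bash
python3 - <<'E'
from h import *
print(env.job_done())
E
```

```text
the job is handed in; nothing more can be done
None
```

I tightened the small head's lock ring clockwise to its stop, put the red spanner back upright in its blue stand, and handed the job in at about 23 s. Handing in reports no verdict.

- **Seating:** The prongs went into the holes on the first try without resistance. I work the depth out at about 6.5 mm from the known heights, not from feeling the crossbar land.
- **Tightening:** Turning felt about 0.11–0.17 Nm of friction, except for two settled readings of 0.01 and 0.05 Nm. At about 40° the torque jumped to 0.61 Nm, then read 0.68 Nm while held, which I took as the stop. I then backed off 4° to unload before lifting out. Sideways force while turning stayed near 5 N or less, and nothing suggested the lens was touched.
- **Ring check:** The hole line moved from 0.89 rad to 0.28 rad in both camera views. At the stop I expected about 0.255 rad from the gripper's angle, so the two differ by about 0.03 rad. That is within the 0.06 rad allowed and could be slack, flex and image error, but it is the one reading that doesn't match exactly.
- **Stand check:** The last pictures show the spanner upright with its crossbar flat on the stand. The gripper is well clear, with forces near zero.
- **Other objects:** By eye, the dropper, tin and screwdriver are at the same image positions as at the start.

The first four move calls were refused as invalid, and nothing moved. Rows with all six values worked after that. The two cameras also disagreed by about 3 mm on the ring's position, so I used the top view and checked it by feel.

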